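# Lock the red watch-movement carrier into the bayonet test nest

### The arm

A 6-joint arm with a two-finger parallel gripper is mounted at the origin on the work surface. World frame = base frame: x ahead of the robot, y to its left, z up, the work surface at z = 0. Lengths are in m, angles in rad, forces in N, time in s.
With the tool pointing down it reaches from about 0.325 to 0.775 m from the base axis. Payload 9.3 kg.
Tool frame: the origin (TCP) lies midway between the tips of the shut fingers; the grasp point (between the pads) lies 19 mm behind it; z points along the fingers, x is the direction in which the jaws open and shut, and the axes are right-handed (so a half turn about z gives the same grasp; the last joint's range is limited). The gripper opens to 85 mm and grips with 20 to 120 N. Pads are 22 mm wide; open, the fingers measure 114 mm over their backs; the gripper's body (76 mm by 85 mm) begins 54 mm behind the grasp point. The pads swing forward as they close: fully open they stand 13 mm farther back than shut.
Start: joints at [1.026, 0.259, 0.021, 1.334, 0, 1.418], TCP at [0.21, 0.508, 0.231] pointing down, gripper open.
Joint ranges: [-3.04, 3.04], [-0.91, 1.82], [-1.04, 1.36], [-1.92, 1.95], [-1.52, 1.45], [-3.14, 3.14]. Speed limits (rad/s): [2.22, 2.22, 2.79, 3.14, 3.14, 3.14].

### API

Orientations are given as a rotation vector (axis times angle).
In Python, from station import env gives the robot as it stands.
- The arm moves only by the tool jog_arm, never from a script. Its argument "moves" is text: rows parted by semicolons, each of 4 numbers parted by spaces: the shift along the tool's x, y, z in m, then the turn about the tool's z in degrees. In form: tx ty tz spin; .... A call has 1 to 20 rows; each row shifts and turns the pose as measured when the row begins, along the tool's axes as they then stand; what a row does not reach is not made up. A row lasts 1/10 s, in which the tool goes at most 50 mm and 8.59 degrees, less where a joint would pass 70% of its speed; a pose out of reach is approached as far as the arm can. A call with a gripper value outside its range is refused whole. "jaw" is the closure, from -1 (fully open) to 1 (shut), set as the call begins (left out, the last holds). The fingers move at their own pace and stop on an object; "squeeze" is the grip in N (left out, the last holds). Time passes only in rows, so rows that do not move let the fingers close. It gives the time, the measured TCP pose, the force and the opening at its end, in the units of the state.
- env.get_obs(): the state, without advancing time (a new reading comes with each control period).
- env.get_image(name): name is "side" or "top"; returns (picture, depth): 480x640x3 uint8, red, green, blue; 480x640 float32, m along the optical axis (not along the pixel's ray), 0 where there is no reading.
- env.get_calibration(name): a dict with "fx", "fy", "cx", "cy" (pixels), "origin" and "orientation" of the camera in the world. Camera axes: x right, y down, z forward; pixel columns grow to the right and rows downward; lengths in m; the calibration is good to about 2 mm. A picture is of the moment at which its call begins. get_calibration takes no time and is no camera call.
- env.sign_off(): hands the job in, once; it reports no verdict.
Trained networks look in the newest picture that a camera, given by its name, has taken for a name from the list of things; names that differ only in an ending like _2 or _b are one class to them, and where a whole thing is asked for, a point or a joint stands for the part that bears it (a point fixed in the world has none). Each returns a list of dicts, best first, with "confidence" (0 to 1); they miss things now and then, are a little off and sometimes report something else, mostly with a low value. They report only what shows in the picture. A call takes as long as a camera call.
- env.search_frame(camera, name): "bbox" ([left, top, width, height] in pixels, round what is visible of it).
- env.regions_of(camera, name): "pixels" (480x640 bool, what is visible of it) and "bbox" ([left, top, width, height] in pixels, round what is visible of it).
- env.mark_of(camera, name): "location" ([column, row] in pixels: a listed point, or the origin of a listed thing).
The state is a dict: "time": time; "joint_pos": joint angles; "qvel": joint speeds; "tau": joint torques, N m; "ee_pos": TCP position; "eef_rot": TCP orientation; "wrist_force": force on the tool from outside, world axes, zero at the start; "moment": the same for the moment, N m; "gripper_width": finger opening in m.
Only numpy, scipy, OpenCV 4.12 (cv2) and the standard library are available. Lean on these libraries where they do the work, as an engineer would, in place of code of your own. Each camera call takes 0.05 s, during which the arm holds its last target.

### The job

It is the red-grip watch carrier's turn on the tester. Take it from the tray, set it into the round black nest with its grip bar in line with the two white marks, push it down against the spring as far as it goes, turn it a quarter turn clockwise (seen from above) so that it locks, and let go. Leave the blue and yellow carriers standing where they are.

Things in the scene. Friction and masses are not known exactly. Their poses are not given: they have to be found in the camera images.
- red_grip (a point): Centre of the red grip bar of the carrier to load (120 g, upright, half-turn symmetric); on its axis, 59 mm above its foot. Bar 46 long (point x) x 14 wide (y) x 46 mm tall; grip it across its width from above. Under it a clear case with white dial, 64 mm across, top 23 mm below this point. Two lugs below, in line with the bar (see blue). They stand on an 8 mm red tray, 100 mm apart, any order.
- blue_grip (a point): Centre of the blue bar of an identical carrier, a bystander to leave on the tray. All three carriers, up from the foot: neck 40 mm across (foot tapered to 32 mm over 6 mm), 26 mm tall; two steel lugs out of it along +x and -x, 18 mm wide, 74 mm over both tips, 4 to 10 mm above the foot; case 26 to 36 mm, bar 36 to 82 mm above the foot.
- yellow_grip (a point): Centre of the yellow bar of an identical carrier, a bystander to leave on the tray. How any carrier locks in the nest: with its foot 17 to 24 mm below the rim the lugs turn under the lips, clockwise only, to stops at about 100 degrees; past 58 degrees they are wholly covered. Let go, the spring lifts it till lugs meet lips: foot 16 mm below, grip centre 43 mm above the rim.
- nest_rim (a point): Centre of the fixed black nest's mouth, level with its rim, 32 mm above the table. Outside 108 mm. 54 mm hole between two 6 mm thick grey lips; two 70 degree gaps, at point +x and -x by the white marks, admit the lugs (6 mm play, 15 degrees either way). Inside, a sprung brass plunger, face 10 mm below the rim, bears the foot, lugs then level with the lips; it sinks 14 mm more (2.2 to 4.7 N).

How it is judged:
By the outcome, as a careful person would: the job done as asked, in the order asked, and still so for the second after the job is handed in, with the robot touching nothing.
It also fails if it takes over 42 s, if anything falls off the work surface, if the arm or the gripper's body presses on something with over 40 N, if the wrist force passes 120 N, or if a joint passes its speed limit or range.

## Working session

There is one attempt and no reset: what is moved stays moved. The work goes in short steps, Python scripts to look and compute and a tool call to move; the robot and the scene stay as the last step left them, time stands still between calls to the robot, and variables do not carry over. Pictures are saved under pics/ and viewed, and the job is handed in when it is done.

Besides the shell and the picture viewer there is one more tool, called after "Call:" by a JSON object that holds its "method" and its "body". jog_arm: Moves the arm, as the interface text tells. Its arguments: {"type":"object","properties":{"moves":{"type":"string"},"jaw":{"type":"number"},"squeeze":{"type":"number"}},"required":["moves"]}

```bash
mkdir -p pics
cat > h.py <<'E'
import numpy as np, cv2
from scipy.spatial.transform import Rotation as R
from station import env
def cal(n):
    c=env.get_calibration(n); o=np.array(c['orientation'],float)
    M=R.from_rotvec(o).as_matrix() if o.size==3 else (o.reshape(3,3) if o.size==9 else R.from_quat(o).as_matrix())
    return c,M,np.array(c['origin'])
def ray(n,u,v):
    c,M,o=cal(n); return o,M@np.array([(u-c['cx'])/c['fx'],(v-c['cy'])/c['fy'],1.])
def tri(p):
    A=0;b=0
    for n,(u,v) in p.items():
        o,d=ray(n,u,v); d=d/np.linalg.norm(d); P=np.eye(3)-np.outer(d,d); A=A+P; b=b+P@o
    x=np.linalg.solve(A,b); return x
def cloud(n,D):
    c,M,o=cal(n); v,u=np.mgrid[:480,:640]
    return np.stack([(u-c['cx'])/c['fx']*D,(v-c['cy'])/c['fy']*D,D],-1)@M.T+o
def plane(n,u,v,z):
    o,d=ray(n,u,v); return o+d*(z-o[2])/d[2]
E
python3 - <<'E'
from h import *
for n in('side','top'):
    print(env.get_calibration(n))
    I,D=env.get_image(n); cv2.imwrite(f'pics/{n}0.png',I[...,::-1]); np.savez(f'{n}0.npz',I=I,D=D)
    for k in('red_grip','blue_grip','yellow_grip','nest_rim'):
        print(n,k,[(np.round(m['location'],1),round(m['confidence'],2)) for m in env.mark_of(n,k)][:3])
print(env.get_obs())
E
```

```text
{'fx': 512.1586570884214, 'fy': 512.1586570884214, 'cx': 319.51061639748343, 'cy': 246.99871960184288, 'origin': array([0.38457623, 0.73914328, 0.53373267]), 'orientation': array([-0.26268168,  2.64144852, -1.48909477])}
side red_grip [(array([296.3, 359.6]), 0.94)]
side blue_grip [(array([314.5, 308.4]), 0.57)]
side yellow_grip [(array([329.3, 271.4]), 0.74)]
side nest_rim [(array([326.9, 206.9]), 0.82)]
{'fx': 480.7548262203335, 'fy': 480.7548262203335, 'cx': 316.8119996107731, 'cy': 241.67774052639055, 'origin': array([0.50465989, 0.04811937, 0.89324874]), 'orientation': array([-2.21514409,  2.18149829, -0.03537227])}
top red_grip [(array([194.5, 253.7]), 0.72)]
top blue_grip [(array([256.6, 254.9]), 0.73)]
top yellow_grip [(array([311.1, 259.6]), 0.97)]
top nest_rim [(array([480.6, 225.2]), 0.7)]
{'time': 0.5, 'joint_pos': array([1.02640061e+00, 2.58645369e-01, 2.14610059e-02, 1.33367624e+00,
       9.53486020e-06, 1.41817116e+00]), 'qvel': array([-0.00158651, -0.00156727, -0.00031965, -0.00353836, -0.0007791 ,
       -0.00132637]), 'tau': array([-1.23062033e-03, -5.54938388e+01,  3.44530392e+01,  1.84945362e-03,
       -1.80113238e-04,  3.53963621e-06]), 'ee_pos': array([0.21001508, 0.50831735, 0.23123869]), 'eef_rot': array([ 2.61131280e+00,  1.74657758e+00, -9.78232030e-05]), 'wrist_force': array([ 0.4820067 , -0.10840015,  0.07952266]), 'moment': array([-0.05095157, -0.02216822, -0.01027682]), 'gripper_width': 0.08530063301258689}
```

View pics/side0.png

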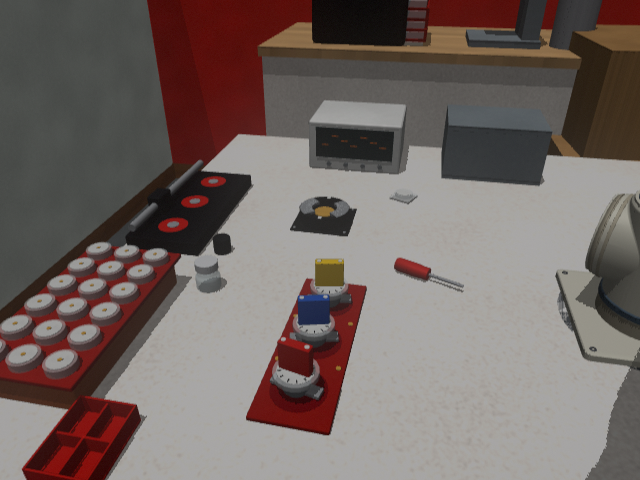

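View pics/top0.png

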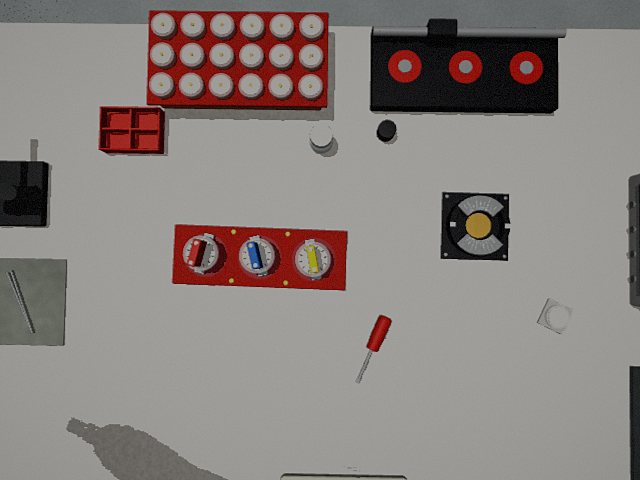

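Run:
```python
from h import *
T=dict(red=((296.3,359.6),(194.5,253.7)),blue=((314.5,308.4),(256.6,254.9)),yel=((329.3,271.4),(311.1,259.6)),nest=((326.9,206.9),(480.6,225.2)))
for k,(s,t) in T.items():
    x=tri(dict(side=s,top=t)); print(k,x.round(4), 'top@z', plane('top',*t,0.032 if k=='nest' else .067).round(4), plane('side',*s,0.032 if k=='nest' else .067).round(4))
for n in('side','top'):
    z=np.load(f'{n}0.npz'); I=z['I'];D=z['D']; C=cloud(n,D); h=cv2.cvtColor(I,cv2.COLOR_RGB2HSV).astype(int)
    ok=(D>0)&(h[...,1]>110)&(h[...,2]>60)&(C[...,2]>.05)&(C[...,2]<.13)
    for k,m in dict(red=(h[...,0]<8)|(h[...,0]>172),blue=(h[...,0]>95)&(h[...,0]<130),yel=(h[...,0]>18)&(h[...,0]<35)).items():
        P=C[ok&m]
        if len(P)<20: print(n,k,len(P)); continue
        zt=np.percentile(P[:,2],97); T=P[P[:,2]>zt-.006]
        r=cv2.minAreaRect((T[:,:2]*1000).astype(np.float32)); print(n,k,len(P),len(T),'top z',zt.round(4),'med',np.median(T,0).round(4),'rect',r)
```

```text
red [0.512  0.264  0.0668] top@z [0.513  0.2642 0.067 ] [0.511  0.2641 0.067 ]
blue [0.5111 0.1568 0.0681] top@z [0.5125 0.1572 0.067 ] [0.5099 0.1552 0.067 ]
yel [0.5054 0.0632 0.0724] top@z [0.5059 0.0633 0.067 ] [0.5062 0.0552 0.067 ]
nest [ 0.5688 -0.2387  0.0335] top@z [ 0.5722 -0.2386  0.032 ] [ 0.566  -0.2421  0.032 ]
side red 7507 378 top z 0.1219 med [ 1.4924 -1.9819  0.123 ] rect ((1499.7822265625, -1981.784912109375), (56.144466400146484, 730.4552001953125), 89.34535217285156)
side blue 815 206 top z 0.0928 med [0.5095 0.1636 0.0913] rect ((509.86968994140625, 161.78689575195312), (44.742679595947266, 13.996855735778809), 14.664634704589844)
side yel 779 168 top z 0.0927 med [0.5057 0.0651 0.0915] rect ((505.3768005371094, 62.92188262939453), (44.97936248779297, 14.764062881469727), 12.168901443481445)
top red 7672 312 top z 0.0706 med [0.5256 0.2592 0.0879] rect ((713.5687866210938, 207.41909790039062), (442.5909729003906, 285.4233703613281), 0.22035622596740723)
top blue 181 167 top z 0.0925 med [0.5121 0.1602 0.0894] rect ((512.4277954101562, 160.67324829101562), (44.74363327026367, 13.006890296936035), 14.59238052368164)
top yel 300 172 top z 0.0921 med [0.5069 0.0614 0.0896] rect ((507.2691955566406, 61.502281188964844), (45.284236907958984, 13.134416580200195), 11.150229454040527)
```

The side view shows the carriers standing in a row (red about (296,358), blue (314,310), yellow (329,272)) and the nest at (325,209). The top view shows red at (200,253), blue (257,255), yellow (313,259) and the nest at (476,226), with the white marks still to be located. I'll refine red's pose and the nest's centre and angle.

Run:
```python
from h import *
for n in('side','top'):
    z=np.load(f'{n}0.npz'); I=z['I'];D=z['D']; C=cloud(n,D); h=cv2.cvtColor(I,cv2.COLOR_RGB2HSV).astype(int)
    roi=(abs(C[...,0]-.512)<.06)&(abs(C[...,1]-.262)<.05)&(D>0)&(h[...,1]>110)&((h[...,0]<8)|(h[...,0]>172))
    T=C[roi&(C[...,2]>.083)&(C[...,2]<.1)]
    print(n,len(T),T.mean(0).round(4),np.percentile(T[:,2],95),cv2.minAreaRect((T[:,:2]*1000).astype(np.float32)))
    # nest: brass
    roi=(abs(C[...,0]-.57)<.07)&(abs(C[...,1]+.24)<.07)&(D>0)
    b=roi&(h[...,1]>110)&(h[...,0]>10)&(h[...,0]<35); 
    v,u=np.nonzero(b); print('brass',len(v),u.mean(),v.mean(),C[b].mean(0).round(4), plane(n,u.mean(),v.mean(),.022).round(4))
    g=roi&(h[...,1]<60)&(h[...,2]>80)&(C[...,2]>.02); print('lip',C[g].mean(0).round(4), np.percentile(C[g][:,2],[5,50,95]).round(4),len(C[g]))
    w=roi&(h[...,2]>190)&(h[...,1]<40)&(C[...,2]>.015); 
    nn,l,s,c=cv2.connectedComponentsWithStats(w.astype(np.uint8))
    print('white',[(s[i][4],c[i].round(1),plane(n,*c[i],.032).round(4)) for i in range(1,nn) if s[i][4]>3])
I=np.load('top0.npz')['I'][185:270,430:525,::-1]
cv2.imwrite('pics/nz.png',cv2.resize(I,None,fx=7,fy=7,interpolation=cv2.INTER_CUBIC))
I=np.load('side0.npz')['I'][185:245,280:370,::-1]
cv2.imwrite('pics/nzs.png',cv2.resize(I,None,fx=8,fy=8,interpolation=cv2.INTER_CUBIC))
I=np.load('top0.npz')['I'][215:295,165:350,::-1]
cv2.imwrite('pics/rz.png',cv2.resize(I,None,fx=4,fy=4,interpolation=cv2.INTER_CUBIC))
```

```text
side 381 [0.5124 0.2635 0.0898] 0.09298037683142496 ((513.029052734375, 260.51873779296875), (16.18235206604004, 45.34711456298828), 77.25752258300781)
brass 158 323.32911392405066 210.79746835443038 [ 0.5725 -0.235   0.0255] [ 0.5738 -0.2415  0.022 ]
lip [ 0.5711 -0.239   0.0351] [0.0334 0.0351 0.0366] 420
white []
top 200 [0.5144 0.26   0.0891] 0.09120887773051647 ((515.0343017578125, 260.591064453125), (13.929727554321289, 45.58660125732422), 75.75624084472656)
brass 576 478.22222222222223 225.29166666666666 [ 0.5729 -0.2382  0.0206] [ 0.5728 -0.2377  0.022 ]
lip [ 0.5728 -0.2373  0.0322] [0.0297 0.0322 0.0346] 1219
white []
```

View pics/nz.png

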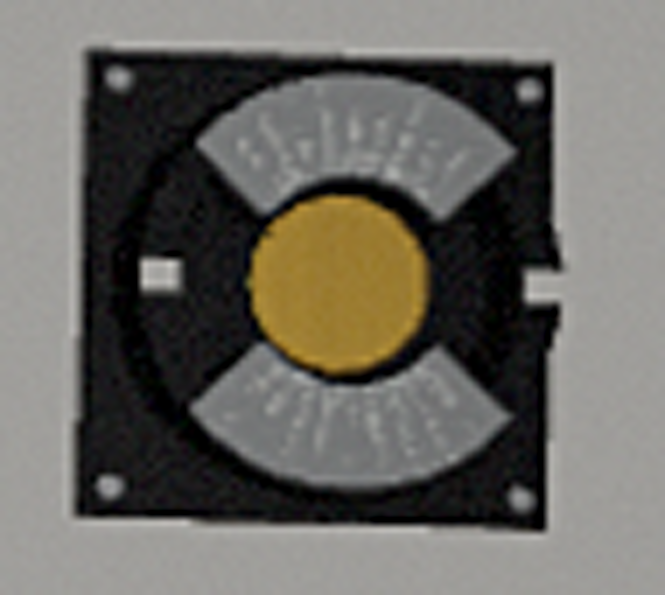

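View pics/nzs.png

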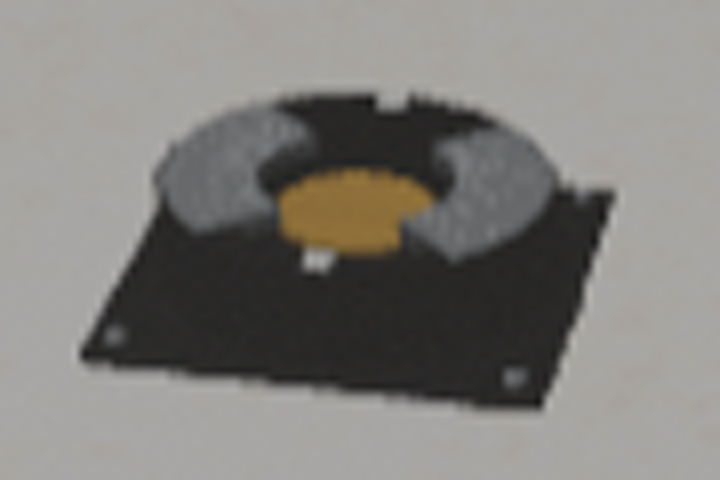

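View pics/rz.png

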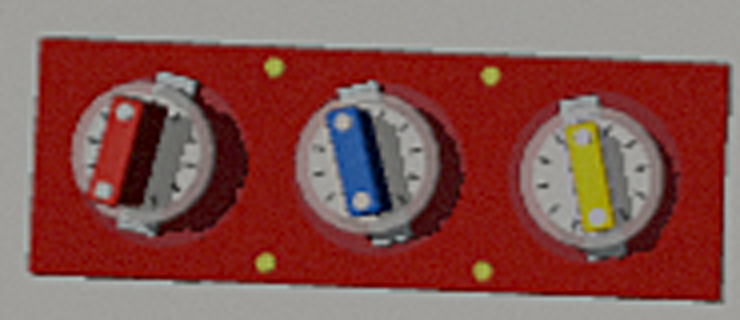

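The enlarged nest shows the white marks at about (160,273) and (544,285) in the crop, which is (452.9,224.0) and (507.7,225.7) in full pixels. The grey lips are at the top and bottom of the crop. Red's bar tilts opposite to blue's and yellow's.

```bash
cat >> h.py <<'E'
def delta(x,y,z,yaw):
    o=env.get_obs(); M=R.from_rotvec(o['eef_rot']).as_matrix(); p=o['ee_pos']
    cy=np.degrees(np.arctan2(M[1,0],M[0,0])); 
    d=M.T@(np.array([x,y,z])-p); print('t',o['time'],'pos',p.round(4),'yaw',cy.round(2),'tilt',M[:,2].round(4),'w',round(o['gripper_width'],4),'F',np.round(o['wrist_force'],1),'q6',o['joint_pos'][5].round(3))
    print('delta tool',(d*1000).round(1),'spin',((-(yaw-cy)+180)%360-180).round(2))
E
python3 - <<'E'
from h import *
a=plane('top',430+160.5/7-.4,185+273/7-.4,.032);b=plane('top',430+544/7-.4,185+285/7-.4,.032)
print(a,b,(a+b)/2,np.degrees(np.arctan2(*(a-b)[1::-1])))
a=plane('side',280+318/8-.4,185+260/8-.4,.032);b=plane('side',280+393/8-.4,185+102/8-.4,.032)
print(a,b,(a+b)/2,np.degrees(np.arctan2(*(a-b)[1::-1])))
# lips edges via top depth ring fit
z=np.load('top0.npz');I=z['I'];D=z['D'];C=cloud('top',D);h=cv2.cvtColor(I,cv2.COLOR_RGB2HSV).astype(int)
g=(abs(C[...,0]-.57)<.07)&(abs(C[...,1]+.24)<.07)&(h[...,1]<60)&(h[...,2]>80)&(C[...,2]>.025)
print('lip rect',cv2.minAreaRect((C[g][:,:2]*1000).astype(np.float32)), cv2.minEnclosingCircle((C[g][:,:2]*1000).astype(np.float32)))
delta(.514,.2605,.231,76)
E
```

```text
[ 0.57433304 -0.18844763  0.032     ] [ 0.57271846 -0.28637115  0.032     ] [ 0.57352575 -0.23740939  0.032     ] 89.05538239965847
[ 0.57272037 -0.19238926  0.032     ] [ 0.57080498 -0.28983001  0.032     ] [ 0.57176267 -0.24110964  0.032     ] 88.87388584275233
lip rect ((573.6093139648438, -236.37232971191406), (100.70835876464844, 105.797119140625), 68.39241027832031) ((574.0206909179688, -237.25576782226562), 53.77211380004883)
t 0.5 pos [0.21   0.5083 0.2312] yaw 67.55 tilt [-0.e+00 -1.e-04 -1.e+00] w 0.0853 F [ 0.5 -0.1  0.1] q6 1.418
delta tool [-1.130e+02  3.756e+02  2.000e-01] spin -8.45
```

Call:
{"method": "jog_arm", "body": {"moves": "-0.0113 0.0376 0 0;-0.0113 0.0376 0 0;-0.0113 0.0376 0 0;-0.0113 0.0376 0 0;-0.0113 0.0376 0 0;-0.0113 0.0376 0 0;-0.0113 0.0376 0 0;-0.0113 0.0376 0 0;-0.0113 0.0376 0 0;-0.0113 0.0376 0 0;0 0 0 -8.4;0 0 0 0", "jaw": -1, "squeeze": 60}}

```text
time: 1.7
ee_pos: [0.5266, 0.251, 0.2307]
eef_rot: [-2.47, -1.941, -0.003]
wrist_force: [0.7, -0.2, 0.2]
gripper_width: 0.0853
```

```bash
python3 -c "
from h import *
delta(.5137,.261,.050,76)"
```

```text
t 1.7 pos [0.5266 0.251  0.2307] yaw 76.34 tilt [ 0.0012  0.0014 -1.    ] w 0.0853 F [ 0.7 -0.2  0.2] q6 0.539
delta tool [  6.4 -15.  180.7] spin 0.34
```

Call:
{"method": "jog_arm", "body": {"moves": "0.0064 -0.015 0.02 0;0 0 0.035 0;0 0 0.025 0;0 0 0.01 0;0 0 0 0"}}

```text
time: 2.2
ee_pos: [0.5125, 0.2627, 0.1394]
eef_rot: [2.486, 1.92, 0.007]
wrist_force: [0.2, -0.7, -0.4]
gripper_width: 0.0853
```

```bash
python3 -c "
from h import *
delta(.5137,.261,.050,76)
I,D=env.get_image('side');cv2.imwrite('pics/s1.png',cv2.resize(I[230:430,200:400,::-1],None,fx=3,fy=3))"
```

```text
t 2.2 pos [0.5125 0.2627 0.1394] yaw 75.36 tilt [ 0.004   0.0025 -1.    ] w 0.0853 F [ 0.2 -0.7 -0.4] q6 0.583
delta tool [-1.7  1.3 89.4] spin -0.64
```

View pics/s1.png

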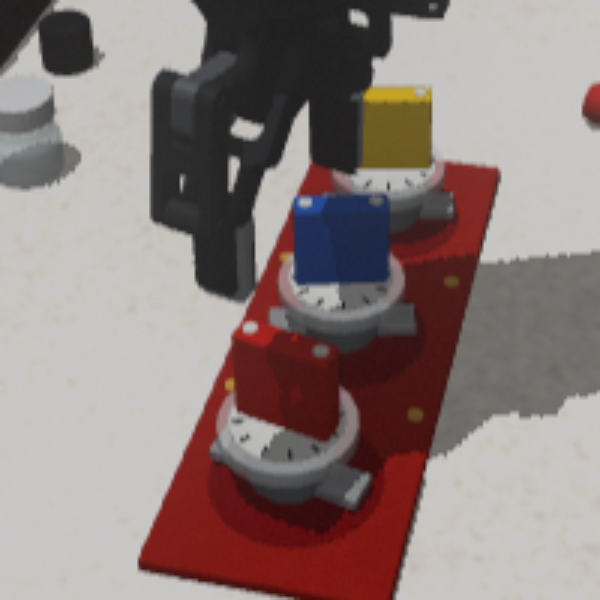

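```bash
python3 -c "
from h import *
c,M,o=cal('side')
def pr(p):
    q=M.T@(np.array(p)-o); return np.array([c['fx']*q[0]/q[2]+c['cx'],c['fy']*q[1]/q[2]+c['cy']])
for s in(-1,1):
  y=np.radians(75.4); p=np.array([.5125,.2627,.1525])+s*.045*np.array([np.cos(y),np.sin(y),0]); print((pr(p)-[200,230])*3)
print((pr([.5137,.261,.09])-[200,230])*3)"
```

```text
[331.59133264 169.59830505]
[224.67129822 293.89767043]
[283.26677191 342.63236143]
```

The crop shows the fingers open above the red carrier. The left fingertip is at (225,290) and the red top centre at about (285,340), both matching the projections. I'll descend now.

Call:
{"method": "jog_arm", "body": {"moves": "-0.0017 0.0013 0.03 -0.6;0 0 0.025 0;0 0 0.015 0;0 0 0 0;0 0 0 0"}}

```text
time: 2.75
ee_pos: [0.5184, 0.2634, 0.0763]
eef_rot: [2.476, 1.926, 0.027]
wrist_force: [-0.4, -0.6, -0.1]
gripper_width: 0.0854
```

```bash
python3 -c "
from h import *
delta(.5137,.261,.050,76)"
```

```text
t 2.75 pos [0.5184 0.2634 0.0763] yaw 75.77 tilt [ 0.0166  0.0067 -0.9998] w 0.0854 F [-0.4 -0.6 -0.1] q6 0.574
delta tool [-3.7 -4.3 26.2] spin -0.23
```

Call:
{"method": "jog_arm", "body": {"moves": "-0.0035 -0.0043 0.008 0;0 0 0.007 0;0 0 0.005 0;0 0 0 0;0 0 0 0"}}

```text
time: 3.25
ee_pos: [0.515, 0.2617, 0.0583]
eef_rot: [2.475, 1.924, 0.035]
wrist_force: [0.3, -0.3, -0.1]
gripper_width: 0.0855
```

```bash
python3 -c "
from h import *
delta(.5137,.261,.050,76)"
```

```text
t 3.25 pos [0.515  0.2617 0.0583] yaw 75.74 tilt [ 0.0218  0.0085 -0.9997] w 0.0855 F [ 0.3 -0.3 -0.1] q6 0.573
delta tool [-1.1 -1.2  8.3] spin -0.26
```

Call:
{"method": "jog_arm", "body": {"moves": "-0.001 -0.0012 0.005 0;0 0 0.0035 0;0 0 0 0"}}

```text
time: 3.55
ee_pos: [0.5139, 0.2611, 0.0493]
eef_rot: [2.475, 1.924, 0.036]
wrist_force: [0.1, -0.6, 0.7]
gripper_width: 0.0857
```

Call:
{"method": "jog_arm", "body": {"moves": "0 0 0 0;0 0 0 0;0 0 0 0;0 0 0 0;0 0 0 0;0 0 0 0;0 0 0 0;0 0 0 0", "jaw": 1}}

```text
time: 4.35
ee_pos: [0.5141, 0.261, 0.0496]
eef_rot: [2.474, 1.924, 0.036]
wrist_force: [-0.4, -0.5, 0.5]
gripper_width: 0.0139
```

```bash
python3 -c "
from h import *
delta(.5137,.261,.050,76)"
```

```text
t 4.35 pos [0.5141 0.261  0.0496] yaw 75.73 tilt [ 0.0227  0.0084 -0.9997] w 0.0139 F [-0.4 -0.5  0.5] q6 0.573
delta tool [-0.1 -0.4 -0.4] spin -0.27
```

Gripped: the opening is 13.9 mm, which is the bar's width. Next I lift.

Call:
{"method": "jog_arm", "body": {"moves": "0 0 -0.01 0;0 0 -0.02 0;0 0 -0.03 0;0 0 -0.03 0;0 0 -0.03 0;0 0 -0.02 0;0 0 -0.01 0;0 0 0 0"}}

```text
time: 5.15
ee_pos: [0.5092, 0.2595, 0.2082]
eef_rot: [2.475, 1.924, 0.034]
wrist_force: [0.5, 0.0, -1.1]
gripper_width: 0.0131
```

```bash
python3 -c "
from h import *
delta(.573,-.2385,.19,179)
I,D=env.get_image('side');cv2.imwrite('pics/s2.png',cv2.resize(I[150:430,150:450,::-1],None,fx=2,fy=2))"
```

```text
t 5.15 pos [0.5092 0.2595 0.2082] yaw 75.73 tilt [ 0.0206  0.0083 -0.9998] w 0.0131 F [ 0.5  0.  -1.1] q6 0.573
delta tool [-467.1  184.3   15.4] spin -103.27
```

View pics/s2.png

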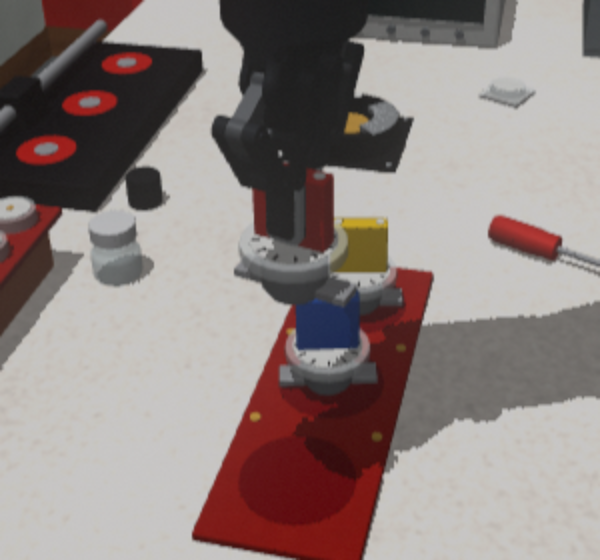

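The picture shows the red carrier held above the tray, with blue and yellow still standing. I'll turn first, then travel.

Call:
{"method": "jog_arm", "body": {"moves": "0 0 0 -4;0 0 0 -8;0 0 0 -8;0 0 0 -8;0 0 0 -8;0 0 0 -8;0 0 0 -8;0 0 0 -8;0 0 0 -8;0 0 0 -8;0 0 0 -8;0 0 0 -8;0 0 0 -6;0 0 0 -3;0 0 0 0"}}

```text
time: 6.7
ee_pos: [0.5003, 0.2565, 0.1832]
eef_rot: [0.026, -3.125, 0.006]
wrist_force: [-0.2, 0.9, -1.7]
gripper_width: 0.0132
```

```bash
python3 -c "
from h import *
delta(.573,-.2385,.19,179)"
```

```text
t 6.7 pos [0.5003 0.2565 0.1832] yaw -179.04 tilt [-0.016  -0.0037 -0.9999] w 0.0132 F [-0.2  0.9 -1.7] q6 -1.264
delta tool [ -64.2 -496.2   -6.1] spin 1.96
```

Call:
{"method": "jog_arm", "body": {"moves": "-0.004 -0.02 -0.003 0;-0.005 -0.04 -0.002 0;-0.005 -0.04 -0.002 0;-0.005 -0.04 -0.002 0;-0.005 -0.04 -0.002 0;-0.005 -0.04 -0.002 0;-0.005 -0.04 -0.002 0;-0.005 -0.04 -0.002 0;-0.005 -0.04 -0.002 0;-0.005 -0.04 -0.002 0;-0.005 -0.04 -0.002 0;-0.004 -0.025 -0.002 0;-0.002 -0.015 -0.001 0;0 0 -0.001 0"}}

```text
time: 8.1
ee_pos: [0.5613, -0.2199, 0.196]
eef_rot: [-0.011, -3.105, -0.0]
wrist_force: [0.5, -1.2, -1.0]
gripper_width: 0.0136
```

```bash
python3 -c "
from h import *
delta(.573,-.2385,.11,179)"
```

```text
t 8.1 pos [ 0.5613 -0.2199  0.196 ] yaw 179.6 tilt [-3.660e-02  2.000e-04 -9.993e-01] w 0.0136 F [ 0.5 -1.2 -1. ] q6 -2.067
delta tool [-15.  -18.5  85.5] spin 0.6
```

Call:
{"method": "jog_arm", "body": {"moves": "-0.008 -0.01 0.01 0;-0.007 -0.008 0.02 0.6;0 0 0.02 0;0 0 0.02 0;0 0 0.01 0;0 0 0 0"}}

```text
time: 8.7
ee_pos: [0.5751, -0.2339, 0.1088]
eef_rot: [-0.023, -3.103, -0.003]
wrist_force: [0.2, -0.1, -0.6]
gripper_width: 0.0136
```

```bash
python3 -c "
from h import *
delta(.573,-.2385,.11,179)"
```

```text
t 8.7 pos [ 0.5751 -0.2339  0.1088] yaw 179.14 tilt [-0.0382  0.0022 -0.9993] w 0.0136 F [ 0.2 -0.1 -0.6] q6 -2.069
delta tool [ 2.1 -4.6 -1.1] spin 0.14
```

Call:
{"method": "jog_arm", "body": {"moves": "-0.001 -0.0046 0.01 0;0 0 0.008 0;0 0 -0.001 0"}}

```text
time: 9.0
ee_pos: [0.5764, -0.2381, 0.0915]
eef_rot: [-0.021, -3.105, -0.002]
wrist_force: [-1.1, 0.3, -1.3]
gripper_width: 0.0132
```

```bash
python3 -c "
from h import *
delta(.5746,-.2385,.085,179)
I,D=env.get_image('side');cv2.imwrite('pics/s3.png',cv2.resize(I[110:260,230:430,::-1],None,fx=3.5,fy=3.5,interpolation=2))
I,D=env.get_image('top');cv2.imwrite('pics/t3.png',cv2.resize(I[165:290,400:560,::-1],None,fx=4,fy=4,interpolation=2))"
```

```text
t 9.0 pos [ 0.5764 -0.2381  0.0915] yaw 179.22 tilt [-0.0369  0.0014 -0.9993] w 0.0132 F [-1.1  0.3 -1.3] q6 -2.075
delta tool [ 1.5 -0.4  6.5] spin 0.22
```

View pics/s3.png

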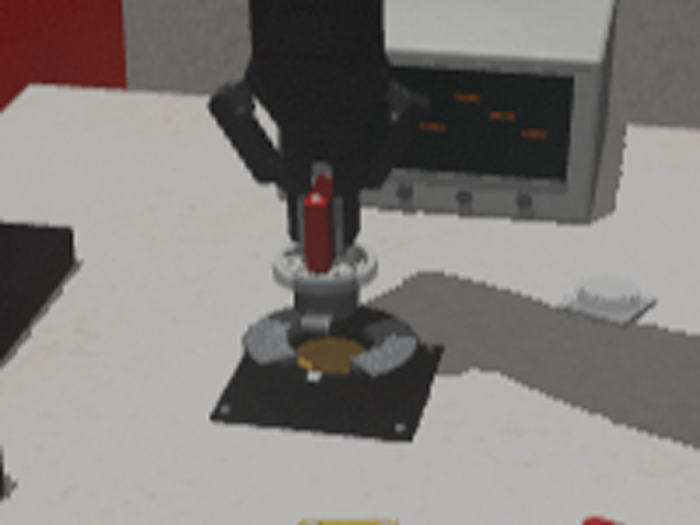

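View pics/t3.png

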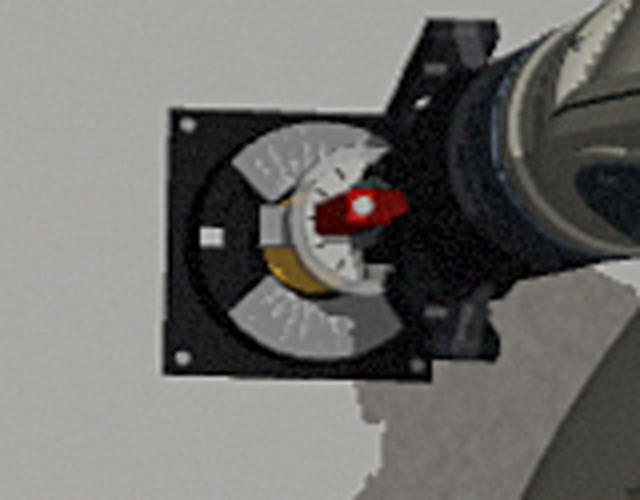

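Side view: the red carrier hovers over the nest, with its near lug at (318,322) in line with the near mark at (315,377). Top view: the lug is at (273,225) and the mark at (212,237). I'll check this numerically with parallax taken into account.

```bash
python3 -c "
from h import *
a=(400+273/4,165+225/4);b=(230+318/3.5,110+320/3.5)
print(plane('top',*a,.06),plane('side',*b,.06),tri(dict(top=a,side=b)))"
```

```text
[ 0.57655807 -0.20794491  0.06      ] [ 0.57299423 -0.2098447   0.06      ] [ 0.57459433 -0.20803278  0.0607876 ]
```

Call:
{"method": "jog_arm", "body": {"moves": "0.001 -0.0004 0.007 0;0 0 0.007 0;0 0 0.005 0;0 0 -0.001 0"}}

```text
time: 9.5
ee_pos: [0.5754, -0.2393, 0.0744]
eef_rot: [-0.022, -3.108, 0.001]
wrist_force: [-0.6, 0.4, -1.7]
gripper_width: 0.0131
```

```bash
python3 -c "
from h import *
delta(.5744,-.2385,.050,179)"
```

```text
t 9.5 pos [ 0.5754 -0.2393  0.0744] yaw 179.19 tilt [-3.360e-02 -5.000e-04 -9.994e-01] w 0.0131 F [-0.6  0.4 -1.7] q6 -2.077
delta tool [ 0.2  0.8 24.4] spin 0.19
```

Call:
{"method": "jog_arm", "body": {"moves": "0.0005 0.0008 0.005 0;0 0 0.005 0;0 0 0.004 0;0 0 0.004 0;0 0 0.001 0"}}

```text
time: 10.0
ee_pos: [0.5749, -0.2387, 0.0549]
eef_rot: [-0.022, -3.11, 0.002]
wrist_force: [-1.5, 0.4, 2.8]
gripper_width: 0.0132
```

```bash
python3 -c "
from h import *
delta(.5744,-.2385,.050,179)
I,D=env.get_image('side');cv2.imwrite('pics/s4.png',cv2.resize(I[110:260,230:430,::-1],None,fx=3.5,fy=3.5,interpolation=2))"
```

```text
t 10.0 pos [ 0.5749 -0.2387  0.0549] yaw 179.19 tilt [-0.0317 -0.0014 -0.9995] w 0.0132 F [-1.5  0.4  2.8] q6 -2.077
delta tool [0.3 0.2 4.9] spin 0.19
```

View pics/s4.png

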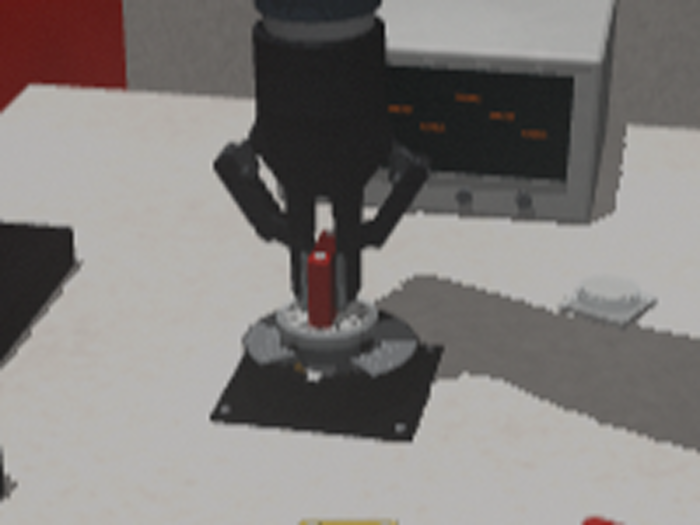

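The carrier has entered the nest, its case is just above the rim, and the spring force is showing. Next I push to the bottom.

Call:
{"method": "jog_arm", "body": {"moves": "0.0003 0 0.003 0;0 0 0.003 0;0 0 0.003 0;0 0 0.003 0"}}

```text
time: 10.45
ee_pos: [0.5752, -0.2391, 0.0492]
eef_rot: [-0.021, -3.116, 0.007]
wrist_force: [-11.4, 5.0, 34.6]
gripper_width: 0.013
```

```bash
python3 -c "
from h import *
delta(.5744,-.2385,.050,179)"
```

```text
t 10.45 pos [ 0.5752 -0.2391  0.0492] yaw 179.22 tilt [-0.026  -0.0046 -0.9997] w 0.013 F [-11.4   5.   34.6] q6 -2.077
delta tool [ 0.8  0.6 -0.8] spin 0.22
```

Bottomed out: 34.6 N, with the TCP at 0.0492. Now I turn clockwise in batches.

Call:
{"method": "jog_arm", "body": {"moves": "0 0 0 4;0 0 0 6;0 0 0 6;0 0 0 6"}}

```text
time: 10.85
ee_pos: [0.5748, -0.2386, 0.0517]
eef_rot: [-0.634, -3.054, 0.016]
wrist_force: [-0.6, 1.7, 2.9]
gripper_width: 0.0134
```

```bash
python3 -c "
from h import *
delta(.5744,-.2385,.050,89)"
```

```text
t 10.85 pos [ 0.5748 -0.2386  0.0517] yaw 156.54 tilt [-0.0239 -0.0055 -0.9997] w 0.0134 F [-0.6  1.7  2.9] q6 -1.682
delta tool [ 0.4 -0.1  1.7] spin 67.54
```

Call:
{"method": "jog_arm", "body": {"moves": "0 0 0.0015 6;0 0 0.001 8;0 0 0.001 8;0 0 0.001 8"}}

```text
time: 11.25
ee_pos: [0.5754, -0.2385, 0.0497]
eef_rot: [-1.435, -2.778, 0.024]
wrist_force: [-1.8, 2.0, 11.8]
gripper_width: 0.0136
```

```bash
python3 -c "
from h import *
delta(.5744,-.2385,.050,89)"
```

```text
t 11.25 pos [ 0.5754 -0.2385  0.0497] yaw 125.37 tilt [-0.0205 -0.0067 -0.9998] w 0.0136 F [-1.8  2.  11.8] q6 -1.137
delta tool [ 0.6 -0.8 -0.3] spin 36.37
```

Call:
{"method": "jog_arm", "body": {"moves": "0 0 0.0005 8;0 0 0.0005 8;0 0 0.0005 8;0 0 0.0005 8;0 0 0.0005 4;0 0 0.0005 0"}}

```text
time: 11.85
ee_pos: [0.5762, -0.2382, 0.0498]
eef_rot: [-2.264, -2.17, 0.027]
wrist_force: [-2.4, 1.3, 7.3]
gripper_width: 0.0131
```

```bash
python3 -c "
from h import *
delta(.5744,-.2385,.050,89)
print(env.get_obs()['moment'])
I,D=env.get_image('side');cv2.imwrite('pics/s5.png',cv2.resize(I[110:260,230:430,::-1],None,fx=3.5,fy=3.5,interpolation=2))"
```

```text
t 11.85 pos [ 0.5762 -0.2382  0.0498] yaw 87.58 tilt [-0.0159 -0.008  -0.9998] w 0.0131 F [-2.4  1.3  7.3] q6 -0.477
delta tool [-0.4 -1.8 -0.2] spin -1.42
[0.2789939  0.36881499 0.00726039]
```

View pics/s5.png

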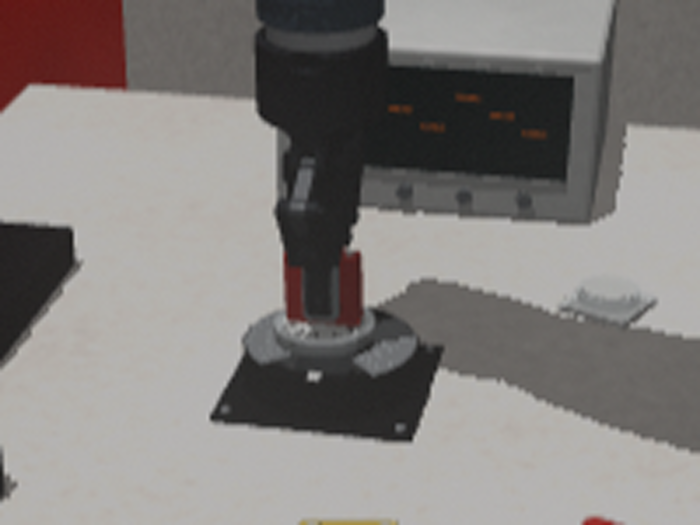

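It has turned 91.6°, and the bar now lies across the marks. I'll ease up with the spring until the lugs meet the lips, then open.

Call:
{"method": "jog_arm", "body": {"moves": "0 0 -0.002 0;0 0 -0.002 0;0 0 -0.002 0;0 0 0 0"}}

```text
time: 12.3
ee_pos: [0.5761, -0.2382, 0.0561]
eef_rot: [-2.262, -2.172, 0.027]
wrist_force: [-0.6, 0.3, 2.3]
gripper_width: 0.0132
```

```bash
python3 -c "
from h import *
delta(.5744,-.2385,.0576,89)"
```

```text
t 12.3 pos [ 0.5761 -0.2382  0.0561] yaw 87.67 tilt [-0.016  -0.0082 -0.9998] w 0.0132 F [-0.6  0.3  2.3] q6 -0.478
delta tool [-0.4 -1.8 -1.4] spin -1.33
```

Call:
{"method": "jog_arm", "body": {"moves": "0 0 -0.001 0;0 0 -0.001 0;0 0 0 0"}}

```text
time: 12.6
ee_pos: [0.5759, -0.2382, 0.0564]
eef_rot: [-2.261, -2.171, 0.028]
wrist_force: [1.2, 0.5, 1.7]
gripper_width: 0.013
```

Call:
{"method": "jog_arm", "body": {"moves": "0 0 0 0;0 0 0 0;0 0 0 0;0 0 0 0;0 0 0 0;0 0 0 0;0 0 0 0", "jaw": -1}}

```text
time: 13.3
ee_pos: [0.5759, -0.2382, 0.0573]
eef_rot: [-2.262, -2.171, 0.028]
wrist_force: [0.0, 0.1, -0.5]
gripper_width: 0.0851
```

Call:
{"method": "jog_arm", "body": {"moves": "0 0 -0.01 0;0 0 -0.02 0;0 0 -0.03 0;0 0 -0.03 0;0 0 -0.03 0;0 0 -0.02 0;0 0 0 0"}}

```text
time: 14.0
ee_pos: [0.5778, -0.2367, 0.2063]
eef_rot: [-2.262, -2.171, 0.028]
wrist_force: [0.5, 0.6, -0.4]
gripper_width: 0.0854
```

```bash
python3 -c "
from h import *
delta(.5744,-.2385,.0576,89)
I,D=env.get_image('side');cv2.imwrite('pics/s6.png',I[...,::-1])
cv2.imwrite('pics/s6z.png',cv2.resize(I[110:260,230:430,::-1],None,fx=3.5,fy=3.5,interpolation=2))
C=cloud('side',D);h=cv2.cvtColor(I,cv2.COLOR_RGB2HSV).astype(int)
m=(abs(C[...,0]-.573)<.05)&(abs(C[...,1]+.24)<.05)&(D>0)&(h[...,1]>110)&((h[...,0]<8)|(h[...,0]>172))
P=C[m];print(np.percentile(P[:,2],[2,50,97]).round(4)); T=P[P[:,2]>np.percentile(P[:,2],97)-.006];print(cv2.minAreaRect((T[:,:2]*1000).astype(np.float32)))
print([(m['location'],m['confidence']) for m in env.mark_of('side','red_grip')])
"
```

```text
t 14.0 pos [ 0.5778 -0.2367  0.2063] yaw 87.66 tilt [-0.0172 -0.0079 -0.9998] w 0.0854 F [ 0.5  0.6 -0.4] q6 -0.475
delta tool [ -0.7  -0.8 148.8] spin -1.34
[0.0572 0.0802 0.1015]
((584.538330078125, -234.61888122558594), (64.24664306640625, 13.080049514770508), 7.534429550170898)
[([325.2, 190.3], 0.86)]
```

View pics/s6.png

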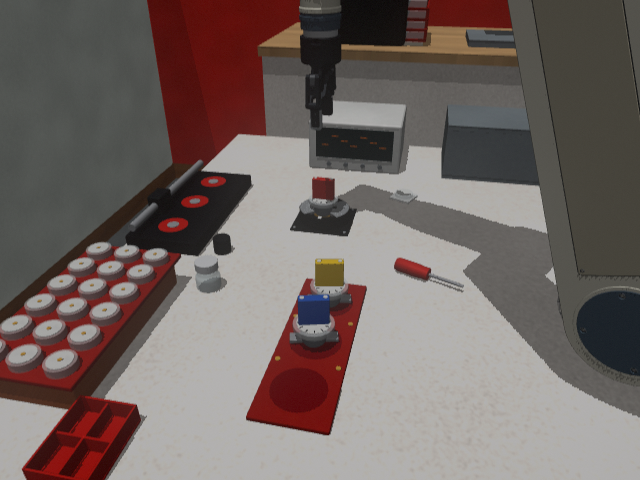

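View pics/s6z.png

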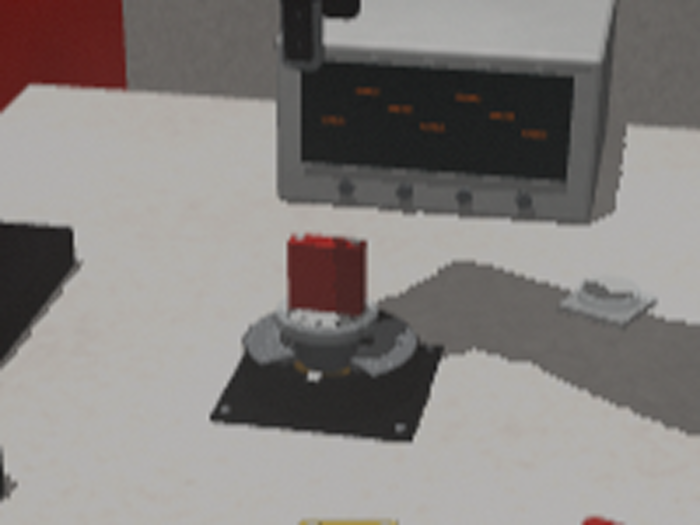

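The side view shows the carrier upright in the nest at (323,195), with blue (314,310) and yellow (329,272) still standing. I'll swing the arm aside to check from the top.

Call:
{"method": "jog_arm", "body": {"moves": "0.02 0 -0.01 0;0.04 0 -0.005 0;0.04 0 -0.005 0;0.04 0 -0.005 0;0.04 0 0 0;0.02 0 0 0;0 0 0 0"}}

```text
time: 14.8
ee_pos: [0.5819, -0.0242, 0.2218]
eef_rot: [-2.252, -2.157, 0.037]
wrist_force: [-0.1, -0.7, -0.2]
gripper_width: 0.0851
```

```bash
python3 -c "
from h import *
delta(.5744,-.2385,.0576,89)
I,D=env.get_image('top');cv2.imwrite('pics/t7.png',I[...,::-1])
cv2.imwrite('pics/t7z.png',cv2.resize(I[165:290,400:560,::-1],None,fx=4.5,fy=4.5,interpolation=2))
C=cloud('top',D);h=cv2.cvtColor(I,cv2.COLOR_RGB2HSV).astype(int)
m=(abs(C[...,0]-.573)<.05)&(abs(C[...,1]+.24)<.05)&(D>0)&(h[...,1]>110)&((h[...,0]<8)|(h[...,0]>172))
P=C[m];print(len(P),np.percentile(P[:,2],[2,50,97]).round(4)); T=P[P[:,2]>np.median(P[:,2])-.006];print(cv2.minAreaRect((T[:,:2]*1000).astype(np.float32)))
"
```

```text
t 14.8 pos [ 0.5819 -0.0242  0.2218] yaw 87.54 tilt [-3.290e-02 -2.000e-04 -9.995e-01] w 0.0851 F [-0.1 -0.7 -0.2] q6 -0.139
delta tool [-214.2    7.1  164.4] spin -1.46Traceback (most recent call last):
  File "<string>", line 8, in <module>
    P=C[m];print(len(P),np.percentile(P[:,2],[2,50,97]).round(4)); T=P[P[:,2]>np.median(P[:,2])-.006];print(cv2.minAreaRect((T[:,:2]*1000).astype(np.float32)))
                        ~~~~~~~~~~~~~^^^^^^^^^^^^^^^^^^
    return _quantile_unchecked(
        a, q, axis, out, overwrite_input, method, keepdims, weights)
    return _ureduce(a,
                    func=_quantile_ureduce_func,
    ...<5 lines>...
                    overwrite_input=overwrite_input,
                    method=method)
    r = func(a, **kwargs)
    result = _quantile(arr,
                       quantiles=q,
    ...<2 lines>...
                       out=out,
                       weights=wgt)
    slices_having_nans = np.isnan(arr[-1, ...])
                                  ~~~^^^^^^^^^
IndexError: index -1 is out of bounds for axis 0 with size 0
```

View pics/t7.png

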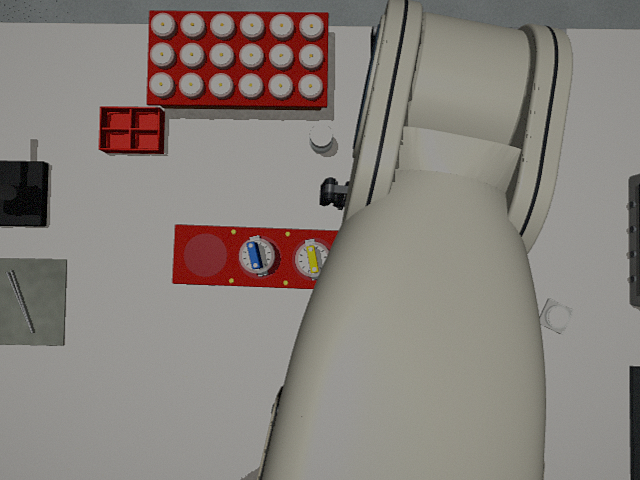

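View pics/t7z.png

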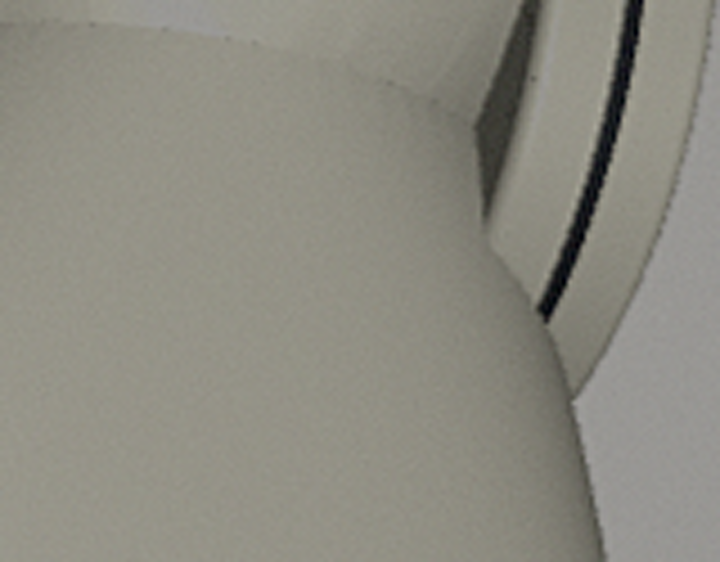

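The arm's upper link hides the nest in the top view, so I'll move further to the left.

Call:
{"method": "jog_arm", "body": {"moves": "0.02 0 0 0;0.04 0.004 0 0;0.04 0.004 0 0;0.04 0.004 0 0;0.04 0.004 0 0;0.04 0.004 0 0;0.04 0.004 0 0;0.04 0.004 0 0;0.03 0 0 0;0.02 0 0 0;0 0 0 0"}}

```text
time: 15.95
ee_pos: [0.6284, 0.3267, 0.2115]
eef_rot: [-2.263, -2.138, 0.056]
wrist_force: [0.7, -1.2, -0.5]
gripper_width: 0.0854
```

```bash
python3 -c "
from h import *
delta(.5744,-.2385,.0576,89)
I,D=env.get_image('top');cv2.imwrite('pics/t8.png',I[...,::-1])
cv2.imwrite('pics/t8z.png',cv2.resize(I[165:290,400:560,::-1],None,fx=4.5,fy=4.5,interpolation=2))
C=cloud('top',D);h=cv2.cvtColor(I,cv2.COLOR_RGB2HSV).astype(int)
m=(abs(C[...,0]-.573)<.05)&(abs(C[...,1]+.24)<.05)&(D>0)&(h[...,1]>110)&((h[...,0]<8)|(h[...,0]>172))
P=C[m];print(len(P))
if len(P):
  print(np.percentile(P[:,2],[2,50,97]).round(4)); T=P[P[:,2]>.09];print(cv2.minAreaRect((T[:,:2]*1000).astype(np.float32)))
"
```

```text
t 15.95 pos [0.6284 0.3267 0.2115] yaw 86.76 tilt [-0.045  -0.0048 -0.999 ] w 0.0854 F [ 0.7 -1.2 -0.5] q6 0.413
delta tool [-566.2  -14.9  158.9] spin -2.24
407
[0.0287 0.094  0.1004]
((576.045654296875, -237.23211669921875), (43.449893951416016, 14.940169334411621), 1.0001344680786133)
```

View pics/t8z.png

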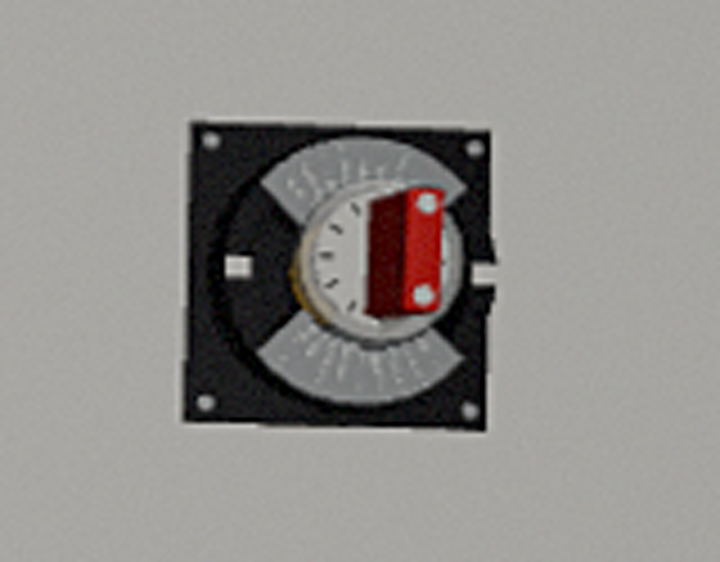

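From the top, the bar lies across the marks (marks at (238,266) and (485,273) in the crop) and the lugs are hidden under the lips. Its top is at about 0.098 m, the locked height. I'm handing in.

```bash
python3 -c "
from h import *
print(env.sign_off())"
```

```text
the job is handed in; nothing more can be done
None
```

The red-grip carrier is locked in the nest, and I handed the job in at about 16 s. I gripped it on the tray, set it into the nest in line with the white marks and pushed it to the bottom stop. The wrist force there was 35 N, against a 120 N limit. I turned it about 91.6° clockwise, let the spring lift it against the lips, then let go.

**Last checks:**
- **Lock:** from above, the bar lies square to the marks (89–90°) and the lugs are hidden under the lips. The bar's top is at about 0.098–0.100 m; 0.098 m is expected when locked.
- **Other carriers:** blue and yellow were still standing on the tray in my last views of them, with no sign of having moved.
- **Arm:** the gripper is open and well clear of everything.

**What disagreed or failed:**
- **Tool tilt:** the tool drifted 1–2.5° off vertical during the moves. The carrier still seated and turned without trouble.
- **Side-view measurement:** depth there read about 3 mm high, and its estimate of the bar angle (7.5° off) was poor. The top view gave about 1°.
- **First top check:** it failed because the arm was hiding the nest, so I moved the arm aside and repeated it.

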